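# Plug the air manifold and set its valve two turns open

### The arm

A 7-joint arm with a two-finger parallel gripper is mounted at the origin on the work surface. World frame = base frame: x ahead of the robot, y to its left, z up, the work surface at z = 0. Lengths are in m, angles in rad, forces in N, time in s.
With the tool pointing down it reaches from about 0.425 to 0.875 m from the base axis. Payload 4.7 kg.
Tool frame: the origin (TCP) lies on the centre line of the jaws, within the pads' length; the fingertips stand ahead of it and the grasp point (between the pads) lies 2 mm behind it (nose_length is the z of the fingertips in the tool frame, in m); z points along the fingers, y is the line along which they close (so a half turn about z gives the same grasp; the last joint's range is limited). The gripper opens to 87 mm and grips with 3 to 60 N. Pads are 19 mm wide; open, the fingers measure 117 mm over their backs; the gripper's body (75 mm by 190 mm) begins 51 mm behind the grasp point.
Start: joints at [-1.161, 0.321, -0.07, 1.45, 0.023, 1.371, -0.057], TCP at [0.251, 0.6, 0.24] pointing down, gripper open.
Joint ranges: [-2.86, 2.86], [-0.3, 2.09], [-1.38, 1.24], [0.06, 2.45], [-1.56, 4.7], [0.09, 2.05], [-2.69, 2.69]. Speed limits (rad/s): [2.57, 2.57, 3.14, 3.14, 3.14, 3.14, 3.14].

### API

Orientations are given as a rotation vector (axis times angle).
In Python, from bench import * gives the robot as it stands.
- The arm moves only by the tool send_rows, never from a script. Its arguments are lists of equal length, an entry for each row: "xyz": the shift along the tool's x, y, z in mm, a list of three; "dr": the turn, a rotation vector about the tool's x, y, z in rad, a list of three. A call has exactly 10 rows; each row is the pose to reach, as a shift and turn from the pose commanded when the call began, along the tool's axes at that moment; what a row does not reach only later rows make up. A row lasts 1/12 s, in which the tool goes at most 41.7 mm and 7.16 degrees, less where a joint would pass 70% of its speed; a pose out of reach is approached as far as the arm can. A call with a gripper value outside its range is refused whole. "jaw" is the finger opening in mm, from 0 to 87, set as the call begins (left out, the last holds). The fingers move at their own pace and stop on an object; "grip_force" is the grip in N (left out, the last holds). Time passes only in rows, so rows that repeat a pose let the fingers close, or fill a call up. It gives the time, the measured TCP pose, the force, the opening and the grip force at its end, in the units of the state.
- get_state(): the state, without advancing time (a new reading comes with each control period).
- get_image(name): name is "side" or "top" or "wrist"; returns the picture (384x512x3 uint8, red, green, blue); there is no depth.
- calibration(name): a dict with "vfov" (degrees; the focal length in pixels is half the picture's height over the tangent of half this angle, whatever the lens; pixels are square), "cx", "cy" (the principal point, pixels), "rvec" (rotation vector, rad) and "tvec" (3), from world to camera coordinates, as OpenCV has them; the wrist camera has in their place "hand_eye" (4x4, takes a point from camera to tool coordinates, whose origin is the TCP and whose axes are the flange's). Camera axes: x right, y down, z forward; pixel columns grow to the right and rows downward; lengths in m; the calibration is good to about 2 mm. A picture is of the moment at which its call begins: read the wrist's pose just before it. calibration takes no time and is no camera call.
- close_job(): hands the job in; it is judged then, once.
The state is a dict: "time": time; "joint_positions": joint angles; "qd": joint speeds; "joint_torque": joint torques, N m; "position": TCP position; "tool_rot": TCP orientation; "ft_force": force on the tool from outside, world axes, zero at the start; "torque": the same for the moment, N m; "grip_width": opening from 0.0 (shut) to 1.0 (fully open); "grip_force": force on a finger pad.
Only numpy, scipy, OpenCV 4.12 (cv2) and the standard library are available. Lean on these libraries where they do the work, as an engineer would, in place of code of your own. Each camera call takes 0.05 s, during which the arm holds its last target. There are 200 camera calls.

### The job

On the workshop's air manifold, blank off the two open outlets with their matching steel plugs, pushed fully home: the wide outlet first, then the narrow one. Then wind the handwheel clockwise by its crank handle until the valve is fully shut against its stop, pause there a moment, and back it off counter-clockwise exactly two full turns. Finish with the gripper still closed on the crank handle, holding it there; leave the other things on the bench alone.

Things in the scene. Friction and masses are not known exactly. Their poses are not given: they have to be found in the camera images.
- manifold: Fixed air manifold on a white laminate board 130 x 360 x 18 mm lying on the bench. Origin: centre of the board's underside; its y axis runs along the board from the valve (y = -110 mm) to the outlets (wide at y = +40 mm, narrow at y = +125 mm), z up. The outlets are in the top of an aluminium block 60 x 160 mm whose top is 98 mm above the bench. Its place and yaw on the bench vary.
- wide_outlet (a point): Centre of the mouth of the wide outlet (one punched dot beside it): a blind upright round hole of 33 mm diameter, 26 mm deep, in the block's top, 98 mm above the bench; axes as the manifold's.
- narrow_outlet (a point): Centre of the mouth of the narrow outlet (two punched dots beside it): a blind upright round hole of 19 mm diameter, 26 mm deep, 85 mm from the wide one; axes as the manifold's.
- wide_plug_mid (a point): Middle (27.5 mm above its foot) of the loose wide dark steel plug, about 120 g, standing on the bench: a shank of 30 mm diameter and 20 mm length (foot chamfered 3 mm) below, a round grip of 40 mm diameter and 35 mm height above. The grip's underside is the shoulder that rests on the block when home, the middle then being 7.5 mm above the outlet's mouth. z is the plug's axis, upward.
- narrow_plug_mid (a point): Middle (27.5 mm above its foot) of the loose narrow dark steel plug, about 35 g, standing on the bench: a shank of 16 mm diameter and 20 mm length (foot chamfered 3 mm) below, a round grip of 22 mm diameter and 35 mm height above. Home when the grip's underside rests on the block, the middle then 7.5 mm above the outlet's mouth. z is the plug's axis, upward.
- valve_wheel (a joint): Angle of the valve's dark steel handwheel about its upright axis, rad: 0 is fully shut against the hard stop; it grows as the wheel is opened, counter-clockwise seen from above, to 20.1 at the other end. Two turns open is 12.57. It starts open by 0.25 to 0.85 turn. Dry friction of 0.1 N m; it stays where it is left.
- wheel_hub (a point): Top of the handwheel's hub, on the wheel's upright axis, 87 mm above the bench. The rim is a ring of 55 mm radius (14 mm thick bar), its top 85 mm above the bench.
- crank_handle (a point): Centre of the black round crank handle that stands upright on the rim, 55 mm from the wheel's axis: 22 mm diameter, 50 mm tall, from 85 to 135 mm above the bench, its centre at 110 mm. It spins freely on its own pin, so a gripper can hold it at a constant yaw while it circles the hub.
- screwdriver: Bystander: loose screwdriver with yellow handle lying on the bench.
- tub: Bystander: loose open white tub, 84 mm diameter, 85 mm tall.
- offcut: Bystander: loose wood offcut 120 x 60 x 35 mm.

How it is judged:
On the way, in this order (a step that is already met when the one before it is completed fails the run):
1. the wide plug is home in the wide outlet and let go (horizontal distance between wide_plug_mid and wide_outlet below 0.006 m and z of wide_plug_mid in the frame of wide_outlet below 0.0105 m and angle between wide_plug_mid's own z axis and vertical below 0.12 rad and contact force between the fingers and wide_plug below 0.5 N), for 0.1 s.
2. the narrow plug is home in the narrow outlet and let go (horizontal distance between wide_plug_mid and wide_outlet below 0.006 m and z of wide_plug_mid in the frame of wide_outlet below 0.0105 m and angle between each of wide_plug_mid, narrow_plug_mid's own z axis and vertical below 0.12 rad and horizontal distance between narrow_plug_mid and narrow_outlet below 0.006 m and z of narrow_plug_mid in the frame of narrow_outlet below 0.0105 m and contact force between the fingers and narrow_plug below 0.5 N), for 0.1 s.
3. the valve is wound fully shut against its stop (within 0.08 rad) (value of joint valve_wheel below 0.08 rad), for 0.1 s.
At the end, for the whole second after the job is handed in: Wheel at rest two turns (12.57 rad, within 0.25) from its stop; fingers closed on the crank handle (over 2 N, grasp point within 35 mm of its centre); both plugs home in their own outlets (middle under 10.5 mm above the mouth, 6 mm of its axis, tilt under 0.12 rad) (horizontal distance between wide_plug_mid and wide_outlet below 0.006 m and z of wide_plug_mid in the frame of wide_outlet below 0.0105 m and angle between each of wide_plug_mid, narrow_plug_mid's own z axis and vertical below 0.12 rad and horizontal distance between narrow_plug_mid and narrow_outlet below 0.006 m and z of narrow_plug_mid in the frame of narrow_outlet below 0.0105 m and value of joint valve_wheel between 12.316 and 12.816 rad and velocity of joint valve_wheel between -0.1 and 0.1 rad/s and contact force between the fingers and crank above 2 N and distance between the grasp point and crank_handle below 0.035 m); the arm keeps its last pose, push and grip.
It fails at once if the screwdriver is moved more than 30 mm (distance of screwdriver from where it was at the start of the episode above 0.03 m).
It fails at once if the white tub is moved more than 30 mm (distance of tub from where it was at the start of the episode above 0.03 m).
It fails at once if the wood offcut is moved more than 30 mm (distance of offcut from where it was at the start of the episode above 0.03 m).
It also fails if it takes over 72 s, if anything falls off the work surface, if the arm or the gripper's body presses on something with over 40 N, if the wrist force passes 120 N, or if a joint passes its speed limit or range.

## Working session

There is one attempt and no reset: what is moved stays moved. The work goes in short steps, Python scripts to look and compute and a tool call to move; the robot and the scene stay as the last step left them, time stands still between calls to the robot, and variables do not carry over. Pictures are saved under pics/ and viewed, at most 10 in all, crops included, and the job is handed in when it is done.

Besides the shell and the picture viewer there is one more tool, called after "Emit:" in YAML: its name, and indented under it one key for each argument. send_rows: Moves the arm, as the interface text tells. Its arguments: {"type":"object","properties":{"xyz":{"type":"array"},"dr":{"type":"array"},"jaw":{"type":"number"},"grip_force":{"type":"number"}},"required":["xyz","dr"]}

```bash
ls; mkdir -p pics
python3 - <<'E'
from bench import *
import cv2, numpy as np
s=get_state(); print({k:np.round(v,3) for k,v in s.items()})
for n in("side","top","wrist"):
    c=calibration(n); print(n,{k:np.round(v,4).tolist() for k,v in c.items()})
a=get_image("top");b=get_image("side")
cv2.imwrite("pics/top.png",a[:,:,::-1]);cv2.imwrite("pics/side.png",b[:,:,::-1])
try: print(nose_length)
except Exception as e: print(e)
E
```

```text
pics
{'time': np.float64(0.0), 'joint_positions': array([-1.161,  0.322, -0.07 ,  1.452,  0.023,  1.371, -0.057]), 'qd': array([-0.002,  0.   , -0.001,  0.   , -0.001,  0.001,  0.002]), 'joint_torque': array([-0.0000e+00, -4.9130e+01, -4.0400e-01, -3.1251e+01, -6.4000e-02,
        4.4000e-02,  0.0000e+00]), 'position': array([0.25 , 0.599, 0.238]), 'tool_rot': array([-6.18e-01, -3.08e+00,  3.00e-03]), 'ft_force': array([ 1.02 , -0.037, -0.451]), 'torque': array([ 0.033, -0.009, -0.046]), 'grip_force': np.float64(0.0), 'grip_width': np.float64(0.997)}
side {'vfov': 53.1819, 'cx': 257.9524, 'cy': 197.6092, 'rvec': [0.2624, -2.8105, 1.1909], 'tvec': [0.5711, 0.1711, 1.0637]}
top {'vfov': 55.2623, 'cx': 253.673, 'cy': 191.1102, 'rvec': [2.1226, -2.1406, 0.1528], 'tvec': [-0.0277, 0.5898, 0.939]}
wrist {'vfov': 68.628, 'cx': 253.9222, 'cy': 194.5897, 'hand_eye': [[0.0, -0.9685, -0.2489, 0.0673], [1.0, 0.0002, -0.0007, 0.0005], [0.0008, -0.2489, 0.9685, -0.145], [0.0, 0.0, 0.0, 1.0]]}
0.017
```

View pics/top.png

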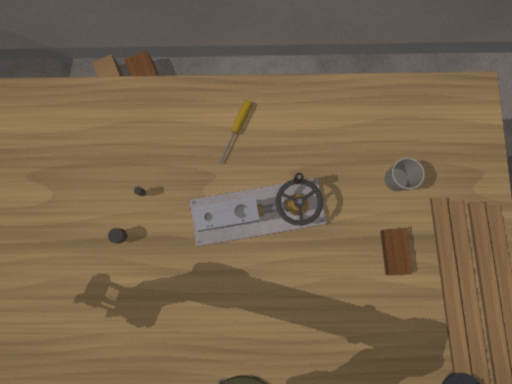

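View pics/side.png

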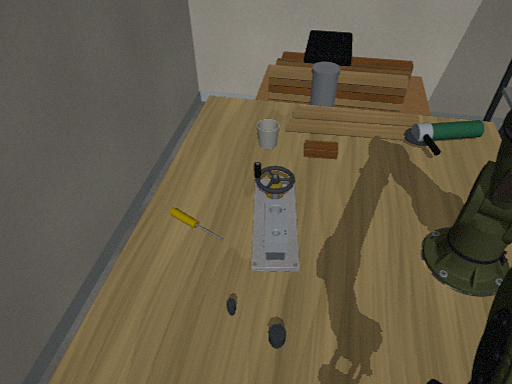

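Top view: the wide plug is at about (117,236), the narrow plug at (140,191), and the outlets at (240,211) wide and (208,216) narrow. The hub is at (299,202) and the crank handle at (298,178). Side view agrees: plugs at the lower centre, wheel at (275,180), handle at (257,170).

```bash
cat > h.py <<'E'
from bench import *
import cv2, numpy as np
from scipy.spatial.transform import Rotation as R
def cam(n,s=None):
    c=calibration(n); f=192/np.tan(np.radians(c["vfov"])/2)
    if n=="wrist":
        T=np.eye(4);T[:3,:3]=R.from_rotvec(s["tool_rot"]).as_matrix();T[:3,3]=s["position"]
        T=T@np.array(c["hand_eye"]); return f,c["cx"],c["cy"],T[:3,:3],T[:3,3]
    M=R.from_rotvec(c["rvec"]).as_matrix(); return f,c["cx"],c["cy"],M.T,-M.T@np.array(c["tvec"])
def ray(C,p,z):
    f,cx,cy,M,o=C; d=M@[(p[0]-cx)/f,(p[1]-cy)/f,1]
    return o+d*(z-o[2])/d[2]
def proj(C,P):
    f,cx,cy,M,o=C; q=M.T@(np.array(P)-o); return np.array([f*q[0]/q[2]+cx,f*q[1]/q[2]+cy])
def delta(P,s):  # world point -> tool-frame shift mm from measured pose
    return 1000*R.from_rotvec(s["tool_rot"]).as_matrix().T@(np.array(P)-s["position"])
def blobs(img,mask,amin=50):
    n,l,st,ce=cv2.connectedComponentsWithStats(mask.astype(np.uint8))
    return [(st[i].tolist(),ce[i].round(1).tolist()) for i in range(1,n) if st[i][4]>amin]
E
python3 - <<'E'
from h import *
C=cam("top");s=get_state()
for n,p,z in [("wp",(117.5,235.5),.055),("np",(140,191),.055),("wo",(240,211),.098),("no",(208,216.5),.098),("hub",(299.5,202),.087),("handle",(298.5,177.5),.135)]:
    P=ray(C,p,z);print(n,P.round(3),np.hypot(*P[:2]).round(3))
print(R.from_rotvec(s["tool_rot"]).as_matrix().round(3))
C=cam("side")
for n,p,z in [("wp",(277,329),.055),("np",(232,302),.055),("wo",(275,210),.098),("no",(277,232.5),.098),("hub",(275,180),.087),("handle",(257.5,163),.135)]:
    P=ray(C,p,z);print(n,P.round(3))
E
python3 -c "
import cv2
a=cv2.imread('pics/top.png')[165:255,95:335];cv2.imwrite('pics/topc.png',cv2.resize(a,None,fx=3.3,fy=3.3,interpolation=cv2.INTER_CUBIC))"
```

```text
wp [0.473 0.326 0.055] 0.575
np [0.591 0.272 0.055] 0.651
wo [0.531 0.001 0.098] 0.531
no [0.518 0.082 0.098] 0.524
hub [ 0.554 -0.15   0.087] 0.574
handle [ 0.608 -0.144  0.135] 0.625
[[-0.923  0.385 -0.001]
 [ 0.385  0.923 -0.002]
 [-0.    -0.002 -1.   ]]
wp [0.475 0.327 0.055]
np [0.591 0.279 0.055]
wo [0.532 0.002 0.098]
no [0.514 0.082 0.098]
hub [ 0.554 -0.135  0.087]
handle [ 0.61  -0.148  0.135]
```

View pics/topc.png

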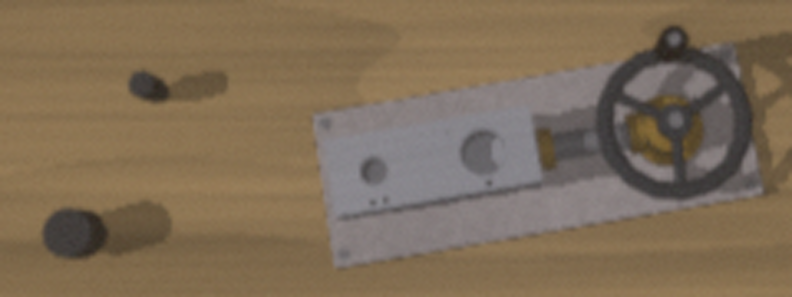

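Crop: the wide outlet is at (484,152), one dot, and the narrow one at (374,170), two dots. The hub is at (676,119) and the handle top at (674,40). Both views agree to within a few mm, and the outlet spacing comes out near 85 mm. I'll go above the wide plug and turn the tool so that tool x = world y and tool y = world x.

Emit:
send_rows:
  xyz:
    - [-31,-17,2]
    - [-62,-33,4]
    - [-93,-50,6]
    - [-124,-67,8]
    - [-155,-83,10]
    - [-187,-100,12]
    - [-218,-117,14]
    - [-249,-134,16]
    - [-280,-150,18]
    - [-311,-167,20]
  dr:
    - [0,0,0.118]
    - [0,0,0.235]
    - [0,0,0.353]
    - [0,0,0.47]
    - [0,0,0.588]
    - [0,0,0.706]
    - [0,0,0.823]
    - [0,0,0.941]
    - [0,0,1.058]
    - [0,0,1.176]
  jaw: 70
  grip_force: 20

```text
time: 0.93
position: [0.4738, 0.3242, 0.2192]
tool_rot: [-2.229, -2.214, 0.0]
ft_force: [0.5, -0.2, 0.4]
grip_width: 0.804
grip_force: 0.0
```

```bash
cat > look.py <<'E'
from h import *
import sys
s=get_state();im=get_image("wrist");C=cam("wrist",s)
cv2.imwrite(sys.argv[1],im[:,:,::-1])
print("t",s["time"],"pos",s["position"].round(4),"rot",s["tool_rot"].round(3),"want 2.221 2.221 0","F",s["ft_force"].round(1),"w",s["grip_width"])
hsv=cv2.cvtColor(im,cv2.COLOR_RGB2HSV)
m=(hsv[...,2]<75)
for st,ce in blobs(im,m,150): print(st,ce)
E
python3 look.py pics/w1.png
```

```text
t 0.9333 pos [0.4738 0.3242 0.2192] rot [-2.229 -2.214  0.   ] want 2.221 2.221 0 F [ 0.5 -0.2  0.4] w 0.804145269223877
[340, 205, 19, 21, 192] [347.2, 212.7]
[0, 217, 512, 167, 63738] [249.3, 314.3]
[164, 219, 33, 23, 461] [183.8, 231.9]
[312, 220, 34, 22, 469] [324.6, 232.2]
```

View pics/w1.png

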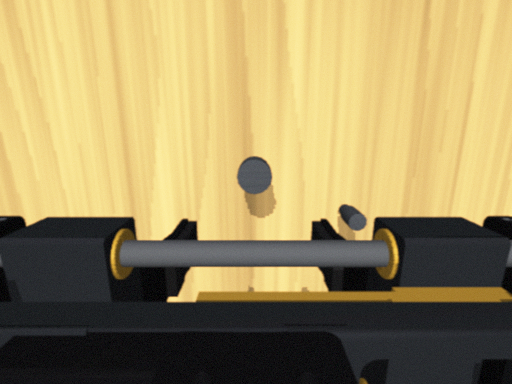

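Wrist view: the wide plug's top is centred at about (254,176.5), and the narrow plug leans from its foot at (346,209) to its top at about (355,218).

Run:
```python
from h import *
im=cv2.imread("pics/w1.png");s=get_state();C=cam("wrist",s)
hsv=cv2.cvtColor(im,cv2.COLOR_BGR2HSV);g=cv2.cvtColor(im,cv2.COLOR_BGR2GRAY)
m=(hsv[...,1]<90)&(hsv[...,2]<110)
for st,ce in blobs(im,m[:240],80): print(st,ce)
for r in range(152,200,3): print(r,g[r,254],end=' ')
for p in [(254,176.5),(254,177.5)]: print(ray(C,p,.055).round(4))
for p in [(355,218),(354,217)]: print(ray(C,p,.055).round(4))
print(ray(C,(347,210),0.02).round(4))
```

```text
[238, 157, 33, 37, 965] [254.1, 175.1]
[340, 205, 26, 25, 426] [352.3, 217.1]
[0, 217, 135, 23, 2421] [66.5, 228.6]
[374, 217, 138, 23, 2499] [443.2, 228.5]
[165, 220, 32, 20, 353] [184.5, 231.3]
[312, 220, 33, 20, 365] [323.6, 231.5]
152 210 155 203 158 60 161 91 164 91 167 88 170 91 173 88 176 88 179 88 182 83 185 78 188 87 191 88 194 114 197 135 [0.481 0.324 0.055]
[0.4809 0.3229 0.055 ]
[0.5971 0.2722 0.055 ]
[0.5959 0.2735 0.055 ]
[0.5993 0.2707 0.02  ]
```

Run:
```python
from h import *
s=get_state();C=cam("wrist",s)
print(s["time"],s["position"].round(4),s["tool_rot"],C[4].round(4));print(C[3].round(3))
C=(C[0],C[1],C[2],)+cam("wrist",dict(position=np.array([.4738,.3242,.2192]),tool_rot=np.array([-2.229,-2.214,0])))[3:]
print(C[4]);print(ray(C,(254,176.5),.055),ray(C,(355,218),.055))
```

```text
0.9833 [0.4797 0.3156 0.219 ] [ 2.24259691  2.19142517 -0.00244324] [0.4811 0.3843 0.3636]
[[ 1.    -0.023 -0.002]
 [-0.023 -0.967 -0.254]
 [ 0.004  0.254 -0.967]]
[0.47455106 0.39211194 0.36423944]
[0.47446705 0.33343745 0.055     ] [0.59131806 0.28373194 0.055     ]
```

Emit:
send_rows:
  xyz:
    - [0,0,15]
    - [0,0,30]
    - [0,0,40]
    - [0,0,50]
    - [0,0,50]
    - [0,0,50]
    - [0,0,50]
    - [0,0,50]
    - [0,0,50]
    - [0,0,50]
  dr:
    - [0,0,0]
    - [0,0,0]
    - [0,0,0]
    - [0,0,0]
    - [0,0,0]
    - [0,0,0]
    - [0,0,0]
    - [0,0,0]
    - [0,0,0]
    - [0,0,0]

```text
time: 1.82
position: [0.4735, 0.326, 0.1702]
tool_rot: [2.222, 2.22, 0.002]
ft_force: [-0.0, 0.8, -0.2]
grip_width: 0.809
grip_force: 0.0
```

```bash
cat >> look.py <<'E'
m=(hsv[...,1]<90)&(hsv[...,2]<110)
print("dark")
for st,ce in blobs(im,m[:217],80):
    x,y,w,h,_=st; p=(x+w/2,y+h-w/2); print(st,p,ray(C,p,.055).round(4))
E
python3 look.py pics/w2.png; python3 -c "
from h import *;print(get_state()['position'],get_state()['tool_rot'])"
```

```text
t 1.8167 pos [0.4735 0.326  0.1702] rot [2.222e+00 2.220e+00 2.000e-03] want 2.221 2.221 0 F [-0.   0.8 -0.2] w 0.8085049997526894
[0, 217, 512, 167, 54033] [215.6, 324.8]
[297, 217, 215, 78, 10090] [432.3, 255.1]
[312, 219, 33, 23, 459] [324.2, 232.0]
[164, 220, 33, 21, 461] [183.6, 232.0]
dark
[235, 164, 40, 44, 1357] (255.0, 188.0) [0.4751 0.3335 0.055 ]
[0.47339932 0.32598358 0.17006121] [2.22227764e+00 2.22047104e+00 1.45092804e-03]
```

Emit:
send_rows:
  xyz:
    - [7.5,1,10]
    - [7.5,1,30]
    - [7.5,1,60]
    - [7.5,1,90]
    - [7.5,1,110]
    - [7.5,1,120]
    - [7.5,1,126]
    - [7.5,1,130]
    - [7.5,1,130]
    - [7.5,1,130]
  dr:
    - [0,0,0]
    - [0,0,0]
    - [0,0,0]
    - [0,0,0]
    - [0,0,0]
    - [0,0,0]
    - [0,0,0]
    - [0,0,0]
    - [0,0,0]
    - [0,0,0]

```text
time: 2.7
position: [0.475, 0.3339, 0.0407]
tool_rot: [2.222, 2.22, 0.003]
ft_force: [-0.5, 0.3, -0.0]
grip_width: 0.803
grip_force: 0.0
```

Emit:
send_rows:
  xyz:
    - [0,0,0]
    - [0,0,0]
    - [0,0,0]
    - [0,0,0]
    - [0,0,0]
    - [0,0,0]
    - [0,0,0]
    - [0,0,0]
    - [0,0,0]
    - [0,0,0]
  dr:
    - [0,0,0]
    - [0,0,0]
    - [0,0,0]
    - [0,0,0]
    - [0,0,0]
    - [0,0,0]
    - [0,0,0]
    - [0,0,0]
    - [0,0,0]
    - [0,0,0]
  jaw: 20
  grip_force: 30

```text
time: 3.53
position: [0.4742, 0.3334, 0.0398]
tool_rot: [-2.222, -2.22, -0.0]
ft_force: [-0.4, 0.1, 2.3]
grip_width: 0.452
grip_force: 30.0
```

Emit:
send_rows:
  xyz:
    - [0,0,-15]
    - [0,0,-45]
    - [0,0,-80]
    - [0,0,-115]
    - [-15,2,-145]
    - [-40,6,-165]
    - [-70,10,-173]
    - [-100,15,-173]
    - [-135,20,-173]
    - [-170,26,-173]
  dr:
    - [0,0,0]
    - [0,0,0]
    - [0,0,0]
    - [0,0,0]
    - [0,0,0]
    - [0,0,0]
    - [0,0,0]
    - [0,0,0]
    - [0,0,0]
    - [0,0,0]

```text
time: 4.37
position: [0.4997, 0.162, 0.2124]
tool_rot: [-2.221, -2.221, -0.0]
ft_force: [0.8, -0.1, -0.7]
grip_width: 0.45
grip_force: 30.0
```

Emit:
send_rows:
  xyz:
    - [-35,6,0]
    - [-70,11,0]
    - [-105,17,0]
    - [-135,22,0]
    - [-160,26,0]
    - [-180,29,0]
    - [-190,30,0]
    - [-193,30,0]
    - [-193,30,0]
    - [-193,30,0]
  dr:
    - [0,0,0]
    - [0,0,0]
    - [0,0,0]
    - [0,0,0]
    - [0,0,0]
    - [0,0,0]
    - [0,0,0]
    - [0,0,0]
    - [0,0,0]
    - [0,0,0]

```text
time: 5.2
position: [0.5297, -0.028, 0.2123]
tool_rot: [-2.22, -2.222, -0.0]
ft_force: [-1.0, -0.1, -1.1]
grip_width: 0.453
grip_force: 30.0
```

Emit:
send_rows:
  xyz:
    - [0,0,0]
    - [0,0,0]
    - [0,0,0]
    - [0,0,0]
    - [0,0,0]
    - [0,0,0]
    - [0,0,0]
    - [0,0,0]
    - [0,0,0]
    - [0,0,0]
  dr:
    - [0,0,0]
    - [0,0,0]
    - [0,0,0]
    - [0,0,0]
    - [0,0,0]
    - [0,0,0]
    - [0,0,0]
    - [0,0,0]
    - [0,0,0]
    - [0,0,0]

```text
time: 6.03
position: [0.5299, -0.0298, 0.2126]
tool_rot: [2.223, 2.22, 0.0]
ft_force: [0.7, 0.3, -2.0]
grip_width: 0.451
grip_force: 30.0
```

```bash
python3 look.py pics/w3.png
```

```text
t 6.0333 pos [ 0.5299 -0.0298  0.2126] rot [2.223 2.22  0.   ] want 2.221 2.221 0 F [ 0.7  0.3 -2. ] w 0.4510969912061402
[194, 206, 121, 36, 1803] [254.4, 225.0]
[0, 217, 28, 25, 605] [12.5, 229.1]
[480, 217, 32, 25, 683] [497.0, 229.0]
[0, 218, 512, 166, 62807] [250.9, 314.9]
dark
[230, 205, 49, 12, 391] (254.5, 192.5) [ 0.531  -0.0373  0.055 ]
```

View pics/w3.png

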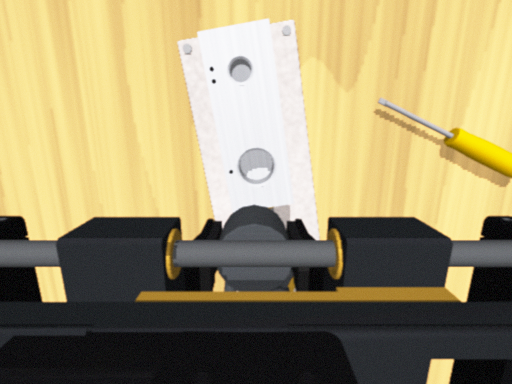

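The wide outlet shows at (256,165) and the narrow one at (240,69). The held plug's top disc sits between the jaws at column ~254.5.

Run:
```python
from h import *
im=cv2.imread("pics/w3.png");g=cv2.cvtColor(im,cv2.COLOR_BGR2GRAY)
C=cam("wrist",dict(position=np.array([.5299,-.0298,.2126]),tool_rot=np.array([2.223,2.22,0])))
print(g[165,228:284]);print(g[140:192,256]);print(g[69,222:260]);print(g[50:90,240])
for st,ce in blobs(im,(g<195)[:200,205:290],100): print(st,ce,ray(C,(205+st[0]+st[2]/2,st[1]+st[3]/2),.098).round(4))
```

```text
[242 241 242 243 244 243 244 240 234 211 180 147 156 179 187 186 183 187
 185 184 187 185 180 186 185 181 186 186 185 186 190 184 183 182 184 185
 188 183 183 180 181 184 180 169 143 153 199 223 236 241 242 241 242 242
 243 244]
[242 241 242 241 242 241 240 225 173 163 180 189 188 188 189 188 188 189
 190 186 187 185 187 188 189 185 184 191 213 238 243 242 241 244 242 243
 242 243 243 230 203 191 191 203 236 244 245 242 242 240 241 240]
[246 247 247 247 243 231 203 164 120 103 125 169 194 199 201 197 197 197
 196 197 198 199 195 200 198 200 201 176 152 184 221 237 244 246 246 246
 248 248]
[247 246 247 246 243 234 188 151 135 114 104 104 105 109 155 189 198 201
 200 196 197 198 195 199 198 197 197 196 197 195 195 205 231 247 245 233
 243 246 247 247]
[24, 56, 23, 21, 246] [33.6, 64.1] [0.5191 0.0842 0.098 ]
[33, 148, 37, 35, 756] [50.2, 162.5] [ 0.5328 -0.0008  0.098 ]
```

Emit:
send_rows:
  xyz:
    - [12,2,0]
    - [25,2.8,10]
    - [29.2,2.8,30]
    - [29.2,2.8,50]
    - [29.2,2.8,60]
    - [29.2,2.8,66]
    - [29.2,2.8,70]
    - [29.2,2.8,70]
    - [29.2,2.8,70]
    - [29.2,2.8,70]
  dr:
    - [0,0,0]
    - [0,0,0]
    - [0,0,0]
    - [0,0,0]
    - [0,0,0]
    - [0,0,0]
    - [0,0,0]
    - [0,0,0]
    - [0,0,0]
    - [0,0,0]

```text
time: 6.92
position: [0.5334, -0.0006, 0.1435]
tool_rot: [2.222, 2.219, 0.002]
ft_force: [0.9, -0.4, -2.2]
grip_width: 0.448
grip_force: 30.0
```

Emit:
send_rows:
  xyz:
    - [0,0,1.5]
    - [0,0,3]
    - [0,0,4.5]
    - [0,0,6]
    - [0,0,7.5]
    - [0,0,9]
    - [0,0,10]
    - [0,0,10]
    - [0,0,10]
    - [0,0,10]
  dr:
    - [0,0,0]
    - [0,0,0]
    - [0,0,0]
    - [0,0,0]
    - [0,0,0]
    - [0,0,0]
    - [0,0,0]
    - [0,0,0]
    - [0,0,0]
    - [0,0,0]

```text
time: 7.75
position: [0.5326, -0.0007, 0.1325]
tool_rot: [-2.223, -2.22, 0.0]
ft_force: [0.3, -0.4, -1.4]
grip_width: 0.451
grip_force: 30.0
```

Emit:
send_rows:
  xyz:
    - [0,0,2]
    - [0,0,4]
    - [0,0,6]
    - [0,0,8]
    - [0,0,10]
    - [0,0,12]
    - [0,0,14]
    - [0,0,15.5]
    - [0,0,15.5]
    - [0,0,15.5]
  dr:
    - [0,0,0]
    - [0,0,0]
    - [0,0,0]
    - [0,0,0]
    - [0,0,0]
    - [0,0,0]
    - [0,0,0]
    - [0,0,0]
    - [0,0,0]
    - [0,0,0]

```text
time: 8.58
position: [0.5326, -0.0008, 0.1177]
tool_rot: [-2.223, -2.22, 0.0]
ft_force: [-2.7, -1.5, 6.1]
grip_width: 0.449
grip_force: 30.0
```

Emit:
send_rows:
  xyz:
    - [0,0,1]
    - [0,0,2]
    - [0,0,2]
    - [0,0,2]
    - [0,0,1]
    - [0,0,0]
    - [0,0,0]
    - [0,0,0]
    - [0,0,0]
    - [0,0,0]
  dr:
    - [0,0,0]
    - [0,0,0]
    - [0,0,0]
    - [0,0,0]
    - [0,0,0]
    - [0,0,0]
    - [0,0,0]
    - [0,0,0]
    - [0,0,0]
    - [0,0,0]

```text
time: 9.42
position: [0.5326, -0.0008, 0.1177]
tool_rot: [-2.223, -2.22, 0.0]
ft_force: [-4.6, -1.5, 6.8]
grip_width: 0.453
grip_force: 30.0
```

Emit:
send_rows:
  xyz:
    - [0,0,0]
    - [0,0,0]
    - [0,0,0]
    - [0,0,0]
    - [0,0,0]
    - [0,0,0]
    - [0,0,-10]
    - [0,0,-30]
    - [0,0,-60]
    - [0,0,-95]
  dr:
    - [0,0,0]
    - [0,0,0]
    - [0,0,0]
    - [0,0,0]
    - [0,0,0]
    - [0,0,0]
    - [0,0,0]
    - [0,0,0]
    - [0,0,0]
    - [0,0,0]
  jaw: 70

```text
time: 10.25
position: [0.5315, -0.0008, 0.2124]
tool_rot: [-2.222, -2.219, 0.004]
ft_force: [1.0, 0.3, -0.5]
grip_width: 0.803
grip_force: 0.0
```

Emit:
send_rows:
  xyz:
    - [20,-4,0]
    - [45,-9,0]
    - [65,-13,0]
    - [77,-14,0]
    - [77,-14,0]
    - [77,-14,0]
    - [77,-14,0]
    - [77,-14,0]
    - [77,-14,0]
    - [77,-14,0]
  dr:
    - [0,0,0]
    - [0,0,0]
    - [0,0,0]
    - [0,0,0]
    - [0,0,0]
    - [0,0,0]
    - [0,0,0]
    - [0,0,0]
    - [0,0,0]
    - [0,0,0]
  jaw: 50

```text
time: 11.08
position: [0.5189, 0.0754, 0.212]
tool_rot: [2.224, 2.218, -0.0]
ft_force: [-0.5, -0.8, -0.4]
grip_width: 0.579
grip_force: 0.0
```

Run:
```python
from h import *
s=get_state();im=get_image("wrist");C=cam("wrist",s);cv2.imwrite("pics/w4.png",im[:,:,::-1])
print(s["time"],s["position"],s["tool_rot"])
g=cv2.cvtColor(im,cv2.COLOR_RGB2GRAY); p=proj(C,[.519,.083,.098]); print(p)
x,y=p.round().astype(int)
for st,ce in blobs(im,(g<215)[y-30:y+30,x-30:x+30],60): print(st,ce)
print(x,y);print(g[y,x-20:x+21]);print(g[y-22:y+22,x])
```

```text
11.0833 [0.51890315 0.07539176 0.21201486] [ 2.22428868e+00  2.21840315e+00 -3.21182969e-04]
[253.50404861 188.08882297]
[18, 20, 22, 21, 349] [28.7, 29.9]
254 188
[244 242 243 244 244 244 243 234 205 166 130 152 180 184 185 183 187 186
 189 189 186 189 185 188 187 186 181 156 144 180 220 237 241 243 242 245
 245 245 246 242 241]
[245 243 244 242 242 244 241 242 242 244 241 239 205 169 176 185 186 183
 183 185 188 183 186 189 185 189 174 158 186 194 199 194 214 246 249 248
 245 245 244 245 244 244 244 243]
```

Emit:
send_rows:
  xyz:
    - [38,14,0]
    - [76,28,0]
    - [114,42,0]
    - [150,56,10]
    - [175,65,20]
    - [190,70,30]
    - [197,72,38]
    - [197,72,43]
    - [197,72,43]
    - [197,72,43]
  dr:
    - [0,0,0]
    - [0,0,0]
    - [0,0,0]
    - [0,0,0]
    - [0,0,0]
    - [0,0,0]
    - [0,0,0]
    - [0,0,0]
    - [0,0,0]
    - [0,0,0]

```text
time: 11.97
position: [0.5912, 0.271, 0.1692]
tool_rot: [2.225, 2.217, -0.001]
ft_force: [0.1, -0.2, 0.0]
grip_width: 0.576
grip_force: 0.0
```

Emit:
send_rows:
  xyz:
    - [0,0,0]
    - [0,0,0]
    - [0,0,0]
    - [0,0,0]
    - [0,0,0]
    - [0,0,0]
    - [0,0,0]
    - [0,0,0]
    - [0,0,0]
    - [0,0,0]
  dr:
    - [0,0,0]
    - [0,0,0]
    - [0,0,0]
    - [0,0,0]
    - [0,0,0]
    - [0,0,0]
    - [0,0,0]
    - [0,0,0]
    - [0,0,0]
    - [0,0,0]

```text
time: 12.8
position: [0.5909, 0.2734, 0.169]
tool_rot: [-2.222, -2.22, 0.0]
ft_force: [0.1, -0.4, 1.1]
grip_width: 0.575
grip_force: 0.0
```

```bash
python3 look.py pics/w5.png
```

```text
t 12.8 pos [0.5909 0.2734 0.169 ] rot [-2.222 -2.22   0.   ] want 2.221 2.221 0 F [ 0.1 -0.4  1.1] w 0.5747282944503366
[0, 217, 28, 24, 606] [12.5, 229.0]
[480, 217, 32, 25, 686] [496.9, 229.0]
[0, 218, 512, 166, 63251] [250.6, 315.3]
[296, 219, 29, 22, 417] [306.7, 231.8]
[184, 220, 29, 21, 412] [201.2, 231.9]
dark
[248, 174, 20, 27, 436] (258.0, 191.0) [0.5953 0.2782 0.055 ]
```

Run:
```python
import cv2
a=cv2.imread("pics/w5.png")[150:220,220:300];b=cv2.imread("pics/w2.png")[150:220,215:295]
cv2.imwrite("pics/c5.png",cv2.hconcat([cv2.resize(i,None,fx=5,fy=5,interpolation=cv2.INTER_NEAREST) for i in(a,b)]))
```

```text
(no output)
```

View pics/c5.png

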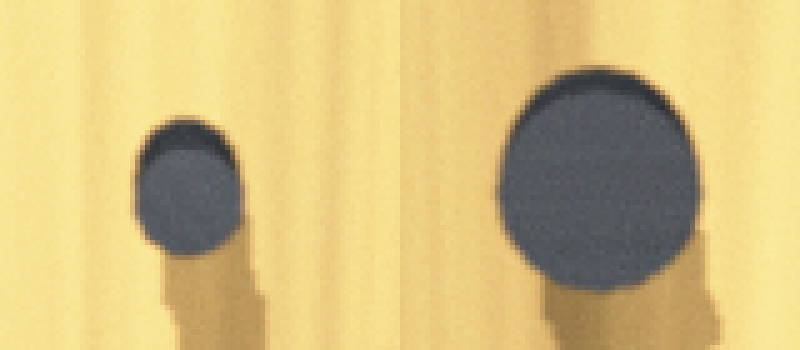

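The left crop shows the narrow plug's top disc centred at (257.8,190.3) in the wrist image. The right crop shows the wide plug's disc at (255,188), which confirms the earlier fit.

Emit:
send_rows:
  xyz:
    - [5.4,3.6,10]
    - [5.4,3.6,30]
    - [5.4,3.6,60]
    - [5.4,3.6,90]
    - [5.4,3.6,110]
    - [5.4,3.6,120]
    - [5.4,3.6,125]
    - [5.4,3.6,129]
    - [5.4,3.6,129]
    - [5.4,3.6,129]
  dr:
    - [0,0,0]
    - [0,0,0]
    - [0,0,0]
    - [0,0,0]
    - [0,0,0]
    - [0,0,0]
    - [0,0,0]
    - [0,0,0]
    - [0,0,0]
    - [0,0,0]

```text
time: 13.68
position: [0.5955, 0.2792, 0.0413]
tool_rot: [2.222, 2.22, 0.003]
ft_force: [-0.3, 1.1, 0.2]
grip_width: 0.577
grip_force: 0.0
```

Emit:
send_rows:
  xyz:
    - [0,0,0]
    - [0,0,0]
    - [0,0,0]
    - [0,0,0]
    - [0,0,0]
    - [0,0,0]
    - [0,0,0]
    - [0,0,0]
    - [0,0,0]
    - [0,0,0]
  dr:
    - [0,0,0]
    - [0,0,0]
    - [0,0,0]
    - [0,0,0]
    - [0,0,0]
    - [0,0,0]
    - [0,0,0]
    - [0,0,0]
    - [0,0,0]
    - [0,0,0]
  jaw: 10
  grip_force: 25

```text
time: 14.52
position: [0.5947, 0.2788, 0.0403]
tool_rot: [2.223, 2.22, 0.001]
ft_force: [-0.8, 0.4, 1.8]
grip_width: 0.242
grip_force: 25.0
```

Emit:
send_rows:
  xyz:
    - [0,0,-15]
    - [0,0,-45]
    - [0,0,-80]
    - [-10,-4,-110]
    - [-30,-12,-130]
    - [-60,-24,-130]
    - [-90,-36,-130]
    - [-120,-47,-130]
    - [-150,-59,-130]
    - [-175,-69,-130]
  dr:
    - [0,0,0]
    - [0,0,0]
    - [0,0,0]
    - [0,0,0]
    - [0,0,0]
    - [0,0,0]
    - [0,0,0]
    - [0,0,0]
    - [0,0,0]
    - [0,0,0]

```text
time: 15.35
position: [0.5243, 0.1013, 0.1698]
tool_rot: [-2.224, -2.219, 0.001]
ft_force: [1.0, -0.4, 0.1]
grip_width: 0.242
grip_force: 25.0
```

Emit:
send_rows:
  xyz:
    - [-15,-6,0]
    - [-20.8,-8,0]
    - [-20.8,-8,5]
    - [-20.8,-8,15]
    - [-20.8,-8,22]
    - [-20.8,-8,26]
    - [-20.8,-8,27]
    - [-20.8,-8,27]
    - [-20.8,-8,27]
    - [-20.8,-8,27]
  dr:
    - [0,0,0]
    - [0,0,0]
    - [0,0,0]
    - [0,0,0]
    - [0,0,0]
    - [0,0,0]
    - [0,0,0]
    - [0,0,0]
    - [0,0,0]
    - [0,0,0]

```text
time: 16.18
position: [0.5177, 0.0833, 0.1433]
tool_rot: [2.222, 2.221, 0.001]
ft_force: [-0.3, 0.1, -0.5]
grip_width: 0.245
grip_force: 25.0
```

Emit:
send_rows:
  xyz:
    - [0,0,1.5]
    - [0,0,3]
    - [0,0,4.5]
    - [0,0,6]
    - [0,0,7.5]
    - [0,0,9]
    - [0,0,10]
    - [0,0,10]
    - [0,0,10]
    - [0,0,10]
  dr:
    - [0,0,0]
    - [0,0,0]
    - [0,0,0]
    - [0,0,0]
    - [0,0,0]
    - [0,0,0]
    - [0,0,0]
    - [0,0,0]
    - [0,0,0]
    - [0,0,0]

```text
time: 17.02
position: [0.5174, 0.0829, 0.1331]
tool_rot: [2.223, 2.22, 0.0]
ft_force: [0.1, -0.4, -0.6]
grip_width: 0.246
grip_force: 25.0
```

In the hole without contact force. Pushing home.

Emit:
send_rows:
  xyz:
    - [0,0,2]
    - [0,0,4]
    - [0,0,6]
    - [0,0,8]
    - [0,0,10]
    - [0,0,12]
    - [0,0,14]
    - [0,0,16]
    - [0,0,17]
    - [0,0,17]
  dr:
    - [0,0,0]
    - [0,0,0]
    - [0,0,0]
    - [0,0,0]
    - [0,0,0]
    - [0,0,0]
    - [0,0,0]
    - [0,0,0]
    - [0,0,0]
    - [0,0,0]

```text
time: 17.85
position: [0.5176, 0.0829, 0.118]
tool_rot: [-2.222, -2.22, -0.001]
ft_force: [-4.9, -2.0, 13.5]
grip_width: 0.245
grip_force: 25.0
```

Emit:
send_rows:
  xyz:
    - [0,0,0]
    - [0,0,0]
    - [0,0,0]
    - [0,0,0]
    - [0,0,0]
    - [0,0,0]
    - [0,0,-10]
    - [0,0,-30]
    - [0,0,-55]
    - [0,0,-80]
  dr:
    - [0,0,0]
    - [0,0,0]
    - [0,0,0]
    - [0,0,0]
    - [0,0,0]
    - [0,0,0]
    - [0,0,0]
    - [0,0,0]
    - [0,0,0]
    - [0,0,0]
  jaw: 50

```text
time: 18.68
position: [0.517, 0.0829, 0.1973]
tool_rot: [-2.223, -2.22, 0.001]
ft_force: [-0.3, 0.9, -0.5]
grip_width: 0.576
grip_force: 0.0
```

Emit:
send_rows:
  xyz:
    - [-5,2,-25]
    - [-35,14,-45]
    - [-68,27,-53]
    - [-102,41,-53]
    - [-138,55,-53]
    - [-172,68,-53]
    - [-202,80,-53]
    - [-222,88,-53]
    - [-233,92,-53]
    - [-233,92,-53]
  dr:
    - [0,0,0]
    - [0,0,0]
    - [0,0,0]
    - [0,0,0]
    - [0,0,0]
    - [0,0,0]
    - [0,0,0]
    - [0,0,0]
    - [0,0,0]
    - [0,0,0]

```text
time: 19.52
position: [0.609, -0.1533, 0.2494]
tool_rot: [2.227, 2.214, -0.002]
ft_force: [-1.1, -0.7, -0.0]
grip_width: 0.573
grip_force: 0.0
```

Emit:
send_rows:
  xyz:
    - [0,0,0]
    - [0,0,0]
    - [0,0,0]
    - [0,0,0]
    - [0,0,0]
    - [0,0,0]
    - [0,0,0]
    - [0,0,0]
    - [0,0,0]
    - [0,0,0]
  dr:
    - [0,0,0]
    - [0,0,0]
    - [0,0,0]
    - [0,0,0]
    - [0,0,0]
    - [0,0,0]
    - [0,0,0]
    - [0,0,0]
    - [0,0,0]
    - [0,0,0]

```text
time: 20.35
position: [0.6091, -0.1501, 0.249]
tool_rot: [-2.223, -2.22, -0.0]
ft_force: [-0.1, -0.8, 0.2]
grip_width: 0.573
grip_force: 0.0
```

```bash
python3 look.py pics/w6.png
python3 - <<'E'
import cv2
a=cv2.imread("pics/w6.png")[20:225,120:420]
cv2.imwrite("pics/c6.png",cv2.resize(a,None,fx=2.5,fy=2.5,interpolation=cv2.INTER_CUBIC))
E
```

```text
t 20.35 pos [ 0.6091 -0.1501  0.249 ] rot [-2.223 -2.22  -0.   ] want 2.221 2.221 0 F [-0.1 -0.8  0.2] w 0.5727997707976556
[156, 15, 37, 41, 498] [179.9, 42.1]
[164, 139, 74, 47, 249] [190.4, 152.6]
[231, 172, 36, 57, 435] [254.5, 189.0]
[0, 217, 28, 24, 603] [12.5, 229.0]
[480, 216, 32, 25, 714] [496.8, 228.6]
[0, 218, 512, 166, 54715] [227.7, 324.6]
[300, 218, 173, 73, 8429] [398.8, 256.1]
[184, 220, 34, 21, 452] [201.4, 231.6]
[296, 220, 29, 21, 408] [306.5, 231.6]
dark
[140, 0, 53, 57, 2268] (166.5, 30.5) [0.5152 0.0141 0.055 ]
[159, 77, 57, 12, 233] (187.5, 60.5) [ 0.5361 -0.0158  0.055 ]
[156, 128, 110, 89, 3328] (211.0, 162.0) [ 0.5578 -0.1286  0.055 ]
```

View pics/c6.png

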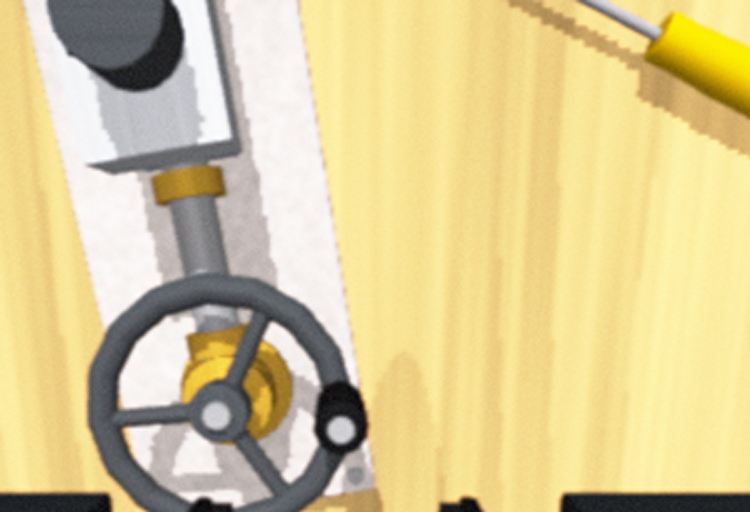

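The crop shows the wide plug seated on the block. The handle top is at full-image (256.4,191.2), the hub top at (206.4,185.6), and the handle is at the wheel's +x side.

Run:
```python
from h import *
s=get_state();C=cam("wrist",s);print(s["position"])
h=ray(C,(206.4,185.6),.087);k=ray(C,(256.4,191.2),.135);d=k-h
print(h,k,np.hypot(*d[:2]),np.degrees(np.arctan2(d[1],d[0])))
w=np.array([.5326,-.0008]);n=np.array([.5176,.0829]);u=(n-w)/np.linalg.norm(n-w);print(w-.15*u)
```

```text
[ 0.60911543 -0.1501263   0.24903196]
[ 0.55650188 -0.1507365   0.087     ] [ 0.61194618 -0.14552248  0.135     ] 0.055688924232624996 5.372329850857472
[ 0.55906017 -0.14844775]
```

Emit:
send_rows:
  xyz:
    - [4.6,2.2,5]
    - [4.6,2.2,30]
    - [4.6,2.2,60]
    - [4.6,2.2,90]
    - [4.6,2.2,110]
    - [4.6,2.2,122]
    - [4.6,2.2,130]
    - [4.6,2.2,136]
    - [4.6,2.2,136]
    - [4.6,2.2,136]
  dr:
    - [0,0,0]
    - [0,0,0]
    - [0,0,0]
    - [0,0,0]
    - [0,0,0]
    - [0,0,0]
    - [0,0,0]
    - [0,0,0]
    - [0,0,0]
    - [0,0,0]

```text
time: 21.23
position: [0.612, -0.1456, 0.1139]
tool_rot: [2.222, 2.22, 0.001]
ft_force: [0.2, 0.2, -0.7]
grip_width: 0.575
grip_force: 0.0
```

Emit:
send_rows:
  xyz:
    - [0,0,0]
    - [0,0,0]
    - [0,0,0]
    - [0,0,0]
    - [0,0,0]
    - [0,0,0]
    - [0,0,0]
    - [0,0,0]
    - [0,0,0]
    - [0,0,0]
  dr:
    - [0,0,0]
    - [0,0,0]
    - [0,0,0]
    - [0,0,0]
    - [0,0,0]
    - [0,0,0]
    - [0,0,0]
    - [0,0,0]
    - [0,0,0]
    - [0,0,0]
  jaw: 10
  grip_force: 40

```text
time: 22.07
position: [0.6112, -0.1455, 0.1133]
tool_rot: [-2.222, -2.22, -0.0]
ft_force: [-3.2, 0.7, 3.6]
grip_width: 0.24
grip_force: 40.0
```

```bash
cat > arc.py <<'E'
import sys,numpy as np
# rows from phi a to b (deg), n rows then hold; start ref angle a
a,b,n=map(float,sys.argv[1:4]);n=int(n)
p=np.radians(np.minimum(1,np.arange(1,11)/n)*(b-a)+a);a=np.radians(a)
print([[round(55*(np.sin(q)-np.sin(a)),1),round(55*(np.cos(q)-np.cos(a)),1),0] for q in p])
E
for k in "5 -20 8" "-20 -45 8" "-45 -70 8"; do python3 arc.py $k;done
```

```text
[[np.float64(-3.0), np.float64(0.2), 0], [np.float64(-6.0), np.float64(0.2), 0], [np.float64(-9.0), np.float64(0.0), 0], [np.float64(-12.0), np.float64(-0.3), 0], [np.float64(-14.9), np.float64(-0.7), 0], [np.float64(-17.9), np.float64(-1.4), 0], [np.float64(-20.8), np.float64(-2.2), 0], [np.float64(-23.6), np.float64(-3.1), 0], [np.float64(-23.6), np.float64(-3.1), 0], [np.float64(-23.6), np.float64(-3.1), 0]]
[[np.float64(-2.8), np.float64(-1.1), 0], [np.float64(-5.5), np.float64(-2.4), 0], [np.float64(-8.2), np.float64(-3.8), 0], [np.float64(-10.7), np.float64(-5.3), 0], [np.float64(-13.2), np.float64(-7.0), 0], [np.float64(-15.6), np.float64(-8.8), 0], [np.float64(-17.9), np.float64(-10.7), 0], [np.float64(-20.1), np.float64(-12.8), 0], [np.float64(-20.1), np.float64(-12.8), 0], [np.float64(-20.1), np.float64(-12.8), 0]]
[[np.float64(-2.1), np.float64(-2.2), 0], [np.float64(-4.0), np.float64(-4.5), 0], [np.float64(-5.8), np.float64(-6.9), 0], [np.float64(-7.5), np.float64(-9.3), 0], [np.float64(-9.0), np.float64(-11.9), 0], [np.float64(-10.4), np.float64(-14.6), 0], [np.float64(-11.7), np.float64(-17.3), 0], [np.float64(-12.8), np.float64(-20.1), 0], [np.float64(-12.8), np.float64(-20.1), 0], [np.float64(-12.8), np.float64(-20.1), 0]]
```

Emit:
send_rows:
  xyz:
    - [-3,0.2,0]
    - [-6,0.2,0]
    - [-9,0,0]
    - [-12,-0.3,0]
    - [-14.9,-0.7,0]
    - [-17.9,-1.4,0]
    - [-20.8,-2.2,0]
    - [-23.6,-3.1,0]
    - [-23.6,-3.1,0]
    - [-23.6,-3.1,0]
  dr:
    - [0,0,0]
    - [0,0,0]
    - [0,0,0]
    - [0,0,0]
    - [0,0,0]
    - [0,0,0]
    - [0,0,0]
    - [0,0,0]
    - [0,0,0]
    - [0,0,0]

```text
time: 22.9
position: [0.608, -0.1692, 0.1133]
tool_rot: [-2.223, -2.22, -0.0]
ft_force: [-2.9, 1.1, 5.7]
grip_width: 0.241
grip_force: 40.0
```

Emit:
send_rows:
  xyz:
    - [-2.8,-1.1,0]
    - [-5.5,-2.4,0]
    - [-8.2,-3.8,0]
    - [-10.7,-5.3,0]
    - [-13.2,-7,0]
    - [-15.6,-8.8,0]
    - [-17.9,-10.7,0]
    - [-20.1,-12.8,0]
    - [-20.1,-12.8,0]
    - [-20.1,-12.8,0]
  dr:
    - [0,0,0]
    - [0,0,0]
    - [0,0,0]
    - [0,0,0]
    - [0,0,0]
    - [0,0,0]
    - [0,0,0]
    - [0,0,0]
    - [0,0,0]
    - [0,0,0]

```text
time: 23.73
position: [0.5952, -0.1891, 0.1133]
tool_rot: [-2.222, -2.22, -0.0]
ft_force: [-2.0, 2.5, 5.9]
grip_width: 0.243
grip_force: 40.0
```

Emit:
send_rows:
  xyz:
    - [-2.1,-2.2,0]
    - [-4,-4.5,0]
    - [-5.8,-6.9,0]
    - [-7.5,-9.3,0]
    - [-9,-11.9,0]
    - [-10.4,-14.6,0]
    - [-11.7,-17.3,0]
    - [-12.8,-20.1,0]
    - [-12.8,-20.1,0]
    - [-12.8,-20.1,0]
  dr:
    - [0,0,0]
    - [0,0,0]
    - [0,0,0]
    - [0,0,0]
    - [0,0,0]
    - [0,0,0]
    - [0,0,0]
    - [0,0,0]
    - [0,0,0]
    - [0,0,0]

```text
time: 24.57
position: [0.5749, -0.202, 0.1133]
tool_rot: [-2.223, -2.22, -0.0]
ft_force: [0.1, 3.5, 5.8]
grip_width: 0.246
grip_force: 40.0
```

```bash
sed -i 's/round(55\*(np.sin(q)-np.sin(a)),1)/float(round(55*(np.sin(q)-np.sin(a)),1))/;s/round(55\*(np.cos(q)-np.cos(a)),1)/float(round(55*(np.cos(q)-np.cos(a)),1))/' arc.py
a=-70; for i in $(seq 1 17); do b=$((a-14)); echo "$a $b"; python3 arc.py $a $b 8; a=$b; done
```

```text
-70 -84
[[-0.6, -1.6, 0], [-1.1, -3.2, 0], [-1.5, -4.8, 0], [-1.9, -6.4, 0], [-2.3, -8.1, 0], [-2.6, -9.7, 0], [-2.8, -11.4, 0], [-3.0, -13.1, 0], [-3.0, -13.1, 0], [-3.0, -13.1, 0]]
-84 -98
[[-0.2, -1.7, 0], [-0.2, -3.3, 0], [-0.3, -5.0, 0], [-0.3, -6.7, 0], [-0.2, -8.4, 0], [-0.1, -10.1, 0], [0.0, -11.7, 0], [0.2, -13.4, 0], [0.2, -13.4, 0], [0.2, -13.4, 0]]
-98 -112
[[0.3, -1.7, 0], [0.6, -3.3, 0], [0.9, -5.0, 0], [1.3, -6.6, 0], [1.8, -8.2, 0], [2.3, -9.8, 0], [2.9, -11.4, 0], [3.5, -12.9, 0], [3.5, -12.9, 0], [3.5, -12.9, 0]]
-112 -126
[[0.7, -1.5, 0], [1.4, -3.1, 0], [2.1, -4.6, 0], [2.9, -6.1, 0], [3.7, -7.5, 0], [4.6, -8.9, 0], [5.5, -10.4, 0], [6.5, -11.7, 0], [6.5, -11.7, 0], [6.5, -11.7, 0]]
-126 -140
[[1.0, -1.3, 0], [2.1, -2.7, 0], [3.1, -3.9, 0], [4.3, -5.2, 0], [5.4, -6.4, 0], [6.6, -7.6, 0], [7.9, -8.7, 0], [9.1, -9.8, 0], [9.1, -9.8, 0], [9.1, -9.8, 0]]
-140 -154
[[1.3, -1.1, 0], [2.6, -2.1, 0], [4.0, -3.1, 0], [5.4, -4.0, 0], [6.8, -4.9, 0], [8.3, -5.7, 0], [9.7, -6.5, 0], [11.2, -7.3, 0], [11.2, -7.3, 0], [11.2, -7.3, 0]]
-154 -168
[[1.5, -0.7, 0], [3.1, -1.4, 0], 
[... 1118 characters left out ...]
.7, 12.1, 0]]
-252 -266
[[0.5, 1.6, 0], [0.9, 3.2, 0], [1.3, 4.9, 0], [1.7, 6.5, 0], [2.0, 8.2, 0], [2.2, 9.8, 0], [2.4, 11.5, 0], [2.6, 13.2, 0], [2.6, 13.2, 0], [2.6, 13.2, 0]]
-266 -280
[[0.1, 1.7, 0], [0.1, 3.4, 0], [0.1, 5.0, 0], [0.1, 6.7, 0], [-0.1, 8.4, 0], [-0.2, 10.1, 0], [-0.4, 11.7, 0], [-0.7, 13.4, 0], [-0.7, 13.4, 0], [-0.7, 13.4, 0]]
-280 -294
[[-0.3, 1.6, 0], [-0.7, 3.3, 0], [-1.1, 4.9, 0], [-1.6, 6.5, 0], [-2.1, 8.1, 0], [-2.6, 9.7, 0], [-3.3, 11.3, 0], [-3.9, 12.8, 0], [-3.9, 12.8, 0], [-3.9, 12.8, 0]]
-294 -308
[[-0.7, 1.5, 0], [-1.5, 3.0, 0], [-2.3, 4.5, 0], [-3.1, 6.0, 0], [-4.0, 7.4, 0], [-4.9, 8.8, 0], [-5.9, 10.2, 0], [-6.9, 11.5, 0], [-6.9, 11.5, 0], [-6.9, 11.5, 0]]
```

Emit:
send_rows:
  xyz:
    - [-0.6,-1.6,0]
    - [-1.1,-3.2,0]
    - [-1.5,-4.8,0]
    - [-1.9,-6.4,0]
    - [-2.3,-8.1,0]
    - [-2.6,-9.7,0]
    - [-2.8,-11.4,0]
    - [-3,-13.1,0]
    - [-3,-13.1,0]
    - [-3,-13.1,0]
  dr:
    - [0,0,0]
    - [0,0,0]
    - [0,0,0]
    - [0,0,0]
    - [0,0,0]
    - [0,0,0]
    - [0,0,0]
    - [0,0,0]
    - [0,0,0]
    - [0,0,0]

```text
time: 25.4
position: [0.5622, -0.2049, 0.1133]
tool_rot: [2.222, 2.22, 0.001]
ft_force: [0.3, 4.3, 6.2]
grip_width: 0.24
grip_force: 40.0
```

Emit:
send_rows:
  xyz:
    - [-0.2,-1.7,0]
    - [-0.2,-3.3,0]
    - [-0.3,-5,0]
    - [-0.3,-6.7,0]
    - [-0.2,-8.4,0]
    - [-0.1,-10.1,0]
    - [0,-11.7,0]
    - [0.2,-13.4,0]
    - [0.2,-13.4,0]
    - [0.2,-13.4,0]
  dr:
    - [0,0,0]
    - [0,0,0]
    - [0,0,0]
    - [0,0,0]
    - [0,0,0]
    - [0,0,0]
    - [0,0,0]
    - [0,0,0]
    - [0,0,0]
    - [0,0,0]

```text
time: 26.23
position: [0.5487, -0.2047, 0.1133]
tool_rot: [2.223, 2.22, 0.001]
ft_force: [1.6, 4.7, 5.9]
grip_width: 0.242
grip_force: 40.0
```

Emit:
send_rows:
  xyz:
    - [0.3,-1.7,0]
    - [0.6,-3.3,0]
    - [0.9,-5,0]
    - [1.3,-6.6,0]
    - [1.8,-8.2,0]
    - [2.3,-9.8,0]
    - [2.9,-11.4,0]
    - [3.5,-12.9,0]
    - [3.5,-12.9,0]
    - [3.5,-12.9,0]
  dr:
    - [0,0,0]
    - [0,0,0]
    - [0,0,0]
    - [0,0,0]
    - [0,0,0]
    - [0,0,0]
    - [0,0,0]
    - [0,0,0]
    - [0,0,0]
    - [0,0,0]

```text
time: 27.07
position: [0.5358, -0.2013, 0.1132]
tool_rot: [2.222, 2.22, 0.0]
ft_force: [2.5, 3.5, 5.8]
grip_width: 0.247
grip_force: 40.0
```

Emit:
send_rows:
  xyz:
    - [0.7,-1.5,0]
    - [1.4,-3.1,0]
    - [2.1,-4.6,0]
    - [2.9,-6.1,0]
    - [3.7,-7.5,0]
    - [4.6,-8.9,0]
    - [5.5,-10.4,0]
    - [6.5,-11.7,0]
    - [6.5,-11.7,0]
    - [6.5,-11.7,0]
  dr:
    - [0,0,0]
    - [0,0,0]
    - [0,0,0]
    - [0,0,0]
    - [0,0,0]
    - [0,0,0]
    - [0,0,0]
    - [0,0,0]
    - [0,0,0]
    - [0,0,0]

```text
time: 27.9
position: [0.5241, -0.1948, 0.1132]
tool_rot: [2.222, 2.22, 0.0]
ft_force: [2.3, 2.6, 5.8]
grip_width: 0.243
grip_force: 40.0
```

Emit:
send_rows:
  xyz:
    - [1,-1.3,0]
    - [2.1,-2.7,0]
    - [3.1,-3.9,0]
    - [4.3,-5.2,0]
    - [5.4,-6.4,0]
    - [6.6,-7.6,0]
    - [7.9,-8.7,0]
    - [9.1,-9.8,0]
    - [9.1,-9.8,0]
    - [9.1,-9.8,0]
  dr:
    - [0,0,0]
    - [0,0,0]
    - [0,0,0]
    - [0,0,0]
    - [0,0,0]
    - [0,0,0]
    - [0,0,0]
    - [0,0,0]
    - [0,0,0]
    - [0,0,0]

```text
time: 28.73
position: [0.5143, -0.1857, 0.1132]
tool_rot: [2.222, 2.22, 0.0]
ft_force: [3.9, 1.2, 6.3]
grip_width: 0.243
grip_force: 40.0
```

Emit:
send_rows:
  xyz:
    - [1.3,-1.1,0]
    - [2.6,-2.1,0]
    - [4,-3.1,0]
    - [5.4,-4,0]
    - [6.8,-4.9,0]
    - [8.3,-5.7,0]
    - [9.7,-6.5,0]
    - [11.2,-7.3,0]
    - [11.2,-7.3,0]
    - [11.2,-7.3,0]
  dr:
    - [0,0,0]
    - [0,0,0]
    - [0,0,0]
    - [0,0,0]
    - [0,0,0]
    - [0,0,0]
    - [0,0,0]
    - [0,0,0]
    - [0,0,0]
    - [0,0,0]

```text
time: 29.57
position: [0.507, -0.1746, 0.1132]
tool_rot: [2.222, 2.22, -0.0]
ft_force: [3.5, 1.2, 6.0]
grip_width: 0.246
grip_force: 40.0
```

Emit:
send_rows:
  xyz:
    - [1.5,-0.7,0]
    - [3.1,-1.4,0]
    - [4.6,-2,0]
    - [6.2,-2.6,0]
    - [7.8,-3.1,0]
    - [9.4,-3.6,0]
    - [11,-4,0]
    - [12.7,-4.4,0]
    - [12.7,-4.4,0]
    - [12.7,-4.4,0]
  dr:
    - [0,0,0]
    - [0,0,0]
    - [0,0,0]
    - [0,0,0]
    - [0,0,0]
    - [0,0,0]
    - [0,0,0]
    - [0,0,0]
    - [0,0,0]
    - [0,0,0]

```text
time: 30.4
position: [0.5026, -0.1623, 0.1132]
tool_rot: [2.222, 2.219, -0.001]
ft_force: [4.3, 0.3, 5.3]
grip_width: 0.243
grip_force: 40.0
```

Emit:
send_rows:
  xyz:
    - [1.6,-0.3,0]
    - [3.3,-0.6,0]
    - [5,-0.8,0]
    - [6.6,-1,0]
    - [8.3,-1.1,0]
    - [10,-1.2,0]
    - [11.7,-1.2,0]
    - [13.4,-1.2,0]
    - [13.4,-1.2,0]
    - [13.4,-1.2,0]
  dr:
    - [0,0,0]
    - [0,0,0]
    - [0,0,0]
    - [0,0,0]
    - [0,0,0]
    - [0,0,0]
    - [0,0,0]
    - [0,0,0]
    - [0,0,0]
    - [0,0,0]

```text
time: 31.23
position: [0.5019, -0.1584, 0.1133]
tool_rot: [2.219, 2.205, -0.011]
ft_force: [8.6, -19.0, -4.2]
grip_width: 0.24
grip_force: 40.0
```

The stop was reached: y advanced only 4 mm of the 13, with 19 N against. I'll pause there, then ease back to the zero-force position and compute the opening arcs.

Emit:
send_rows:
  xyz:
    - [0,0,0]
    - [0,0,0]
    - [0,0,0]
    - [0,0,0]
    - [0,0,0]
    - [-3,0.2,0]
    - [-6,0.4,0]
    - [-9,0.5,0]
    - [-10.5,0.6,0]
    - [-10.5,0.6,0]
  dr:
    - [0,0,0]
    - [0,0,0]
    - [0,0,0]
    - [0,0,0]
    - [0,0,0]
    - [0,0,0]
    - [0,0,0]
    - [0,0,0]
    - [0,0,0]
    - [0,0,0]

```text
time: 32.07
position: [0.502, -0.1592, 0.1132]
tool_rot: [2.223, 2.22, -0.0]
ft_force: [3.2, 0.9, 6.2]
grip_width: 0.243
grip_force: 40.0
```

```bash
for a in -171 -51 69; do python3 arc.py $a $((a+120)) 10; done
```

```text
[[-11.1, 3.0, 0], [-21.4, 8.2, 0], [-30.3, 15.4, 0], [-37.5, 24.4, 0], [-42.7, 34.6, 0], [-45.7, 45.7, 0], [-46.3, 57.2, 0], [-44.5, 68.6, 0], [-40.4, 79.3, 0], [-34.1, 88.9, 0]]
[[8.1, 8.1, 0], [17.8, 14.4, 0], [28.5, 18.5, 0], [39.9, 20.3, 0], [51.3, 19.7, 0], [62.5, 16.7, 0], [72.7, 11.5, 0], [81.6, 4.3, 0], [88.9, -4.7, 0], [94.1, -14.9, 0]]
[[3.0, -11.1, 0], [3.6, -22.6, 0], [1.8, -33.9, 0], [-2.3, -44.7, 0], [-8.6, -54.3, 0], [-16.7, -62.5, 0], [-26.4, -68.7, 0], [-37.1, -72.8, 0], [-48.5, -74.6, 0], [-60.0, -74.0, 0]]
```

Emit:
send_rows:
  xyz:
    - [-11.1,3,0]
    - [-21.4,8.2,0]
    - [-30.3,15.4,0]
    - [-37.5,24.4,0]
    - [-42.7,34.6,0]
    - [-45.7,45.7,0]
    - [-46.3,57.2,0]
    - [-44.5,68.6,0]
    - [-40.4,79.3,0]
    - [-34.1,88.9,0]
  dr:
    - [0,0,0]
    - [0,0,0]
    - [0,0,0]
    - [0,0,0]
    - [0,0,0]
    - [0,0,0]
    - [0,0,0]
    - [0,0,0]
    - [0,0,0]
    - [0,0,0]

```text
time: 32.9
position: [0.589, -0.1945, 0.1132]
tool_rot: [-2.223, -2.216, 0.006]
ft_force: [-3.3, -0.5, 11.2]
grip_width: 0.245
grip_force: 40.0
```

Emit:
send_rows:
  xyz:
    - [8.1,8.1,0]
    - [17.8,14.4,0]
    - [28.5,18.5,0]
    - [39.9,20.3,0]
    - [51.3,19.7,0]
    - [62.5,16.7,0]
    - [72.7,11.5,0]
    - [81.6,4.3,0]
    - [88.9,-4.7,0]
    - [94.1,-14.9,0]
  dr:
    - [0,0,0]
    - [0,0,0]
    - [0,0,0]
    - [0,0,0]
    - [0,0,0]
    - [0,0,0]
    - [0,0,0]
    - [0,0,0]
    - [0,0,0]
    - [0,0,0]

```text
time: 33.73
position: [0.5757, -0.0986, 0.1132]
tool_rot: [2.222, 2.221, -0.001]
ft_force: [2.4, -0.9, 8.1]
grip_width: 0.241
grip_force: 40.0
```

Emit:
send_rows:
  xyz:
    - [3,-11.1,0]
    - [3.6,-22.6,0]
    - [1.8,-33.9,0]
    - [-2.3,-44.7,0]
    - [-8.6,-54.3,0]
    - [-16.7,-62.5,0]
    - [-26.4,-68.7,0]
    - [-37.1,-72.8,0]
    - [-48.5,-74.6,0]
    - [-60,-74,0]
  dr:
    - [0,0,0]
    - [0,0,0]
    - [0,0,0]
    - [0,0,0]
    - [0,0,0]
    - [0,0,0]
    - [0,0,0]
    - [0,0,0]
    - [0,0,0]
    - [0,0,0]

```text
time: 34.57
position: [0.5019, -0.1585, 0.1132]
tool_rot: [-2.222, -2.22, -0.002]
ft_force: [4.4, 3.8, 5.6]
grip_width: 0.244
grip_force: 40.0
```

Tracking well after one turn, and the closing position repeats. Now the second turn.

Emit:
send_rows:
  xyz:
    - [-11.1,3,0]
    - [-21.4,8.2,0]
    - [-30.3,15.4,0]
    - [-37.5,24.4,0]
    - [-42.7,34.6,0]
    - [-45.7,45.7,0]
    - [-46.3,57.2,0]
    - [-44.5,68.6,0]
    - [-40.4,79.3,0]
    - [-34.1,88.9,0]
  dr:
    - [0,0,0]
    - [0,0,0]
    - [0,0,0]
    - [0,0,0]
    - [0,0,0]
    - [0,0,0]
    - [0,0,0]
    - [0,0,0]
    - [0,0,0]
    - [0,0,0]

```text
time: 35.4
position: [0.589, -0.1945, 0.1132]
tool_rot: [-2.223, -2.216, 0.006]
ft_force: [-3.8, 0.4, 11.6]
grip_width: 0.243
grip_force: 40.0
```

Emit:
send_rows:
  xyz:
    - [8.1,8.1,0]
    - [17.8,14.4,0]
    - [28.5,18.5,0]
    - [39.9,20.3,0]
    - [51.3,19.7,0]
    - [62.5,16.7,0]
    - [72.7,11.5,0]
    - [81.6,4.3,0]
    - [88.9,-4.7,0]
    - [94.1,-14.9,0]
  dr:
    - [0,0,0]
    - [0,0,0]
    - [0,0,0]
    - [0,0,0]
    - [0,0,0]
    - [0,0,0]
    - [0,0,0]
    - [0,0,0]
    - [0,0,0]
    - [0,0,0]

```text
time: 36.23
position: [0.5758, -0.0986, 0.1132]
tool_rot: [2.222, 2.221, -0.001]
ft_force: [1.3, -0.5, 8.7]
grip_width: 0.243
grip_force: 40.0
```

Emit:
send_rows:
  xyz:
    - [3,-11.1,0]
    - [3.6,-22.6,0]
    - [1.8,-33.9,0]
    - [-2.3,-44.7,0]
    - [-8.6,-54.3,0]
    - [-16.7,-62.5,0]
    - [-26.4,-68.7,0]
    - [-37.1,-72.8,0]
    - [-48.5,-74.6,0]
    - [-60,-74,0]
  dr:
    - [0,0,0]
    - [0,0,0]
    - [0,0,0]
    - [0,0,0]
    - [0,0,0]
    - [0,0,0]
    - [0,0,0]
    - [0,0,0]
    - [0,0,0]
    - [0,0,0]

```text
time: 37.07
position: [0.5019, -0.1586, 0.1133]
tool_rot: [-2.222, -2.22, -0.002]
ft_force: [5.9, 2.8, 5.5]
grip_width: 0.244
grip_force: 40.0
```

Emit:
send_rows:
  xyz:
    - [0,0,0]
    - [0,0,0]
    - [0,0,0]
    - [0,0,0]
    - [0,0,0]
    - [0,0,0]
    - [0,0,0]
    - [0,0,0]
    - [0,0,0]
    - [0,0,0]
  dr:
    - [0,0,0]
    - [0,0,0]
    - [0,0,0]
    - [0,0,0]
    - [0,0,0]
    - [0,0,0]
    - [0,0,0]
    - [0,0,0]
    - [0,0,0]
    - [0,0,0]

```text
time: 37.9
position: [0.5021, -0.1598, 0.1132]
tool_rot: [2.222, 2.219, -0.001]
ft_force: [3.5, -0.7, 5.3]
grip_width: 0.241
grip_force: 40.0
```

Run:
```python
from h import *
a=get_image("top")[160:250,180:340,::-1];b=get_image("side")[120:290,190:350,::-1]
a=cv2.resize(a,(800,450),interpolation=cv2.INTER_CUBIC)
b=cv2.resize(b,None,fx=3.5,fy=3.5,interpolation=cv2.INTER_CUBIC)
cv2.imwrite("pics/fin.png",b);cv2.imwrite("pics/fint.png",a)
s=get_state();print(s["time"],s["position"],s["ft_force"],s["grip_force"])
```

```text
38.0 [ 0.50215115 -0.15977052  0.11323785] [ 3.00069768 -1.9031343   5.27567458] 40.00116158276796
```

View pics/fin.png

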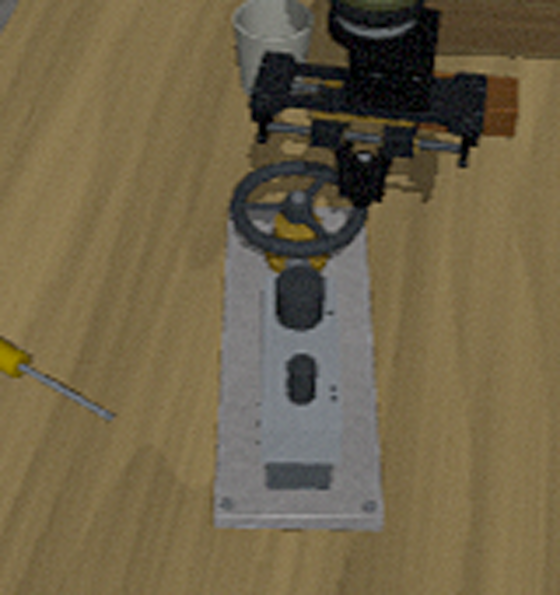

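Both plugs are seated in their outlets, at (300,298) and (301,378). The gripper holds the handle at the wheel's near side, at about (362,175), and the bystanders look untouched.

```bash
python3 -c "
from bench import *
print(close_job())"
```

```text
the job is handed in; nothing more can be done
None
```

I handed the job in at about 38 s: the wide then the narrow plug are home, the valve was wound shut against its stop and backed off two turns, and the gripper is still closed on the crank handle; no verdict came back.

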